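# Push a finished necklace case through the drop-box flap

## Task

Put the finished necklace case (the flat square one) into the drop box: push it with the fingertips along the in-feed shelf so that it pushes the hanging flap open, slides under it and goes down the chute, then draw the fingers back so that the flap swings shut behind it. The case is only pushed, never lifted or carried, and everything else on the shelf and the bench stays where it stands.

Things in the scene. Friction and masses are not known exactly. Their poses are not given: they have to be found in the camera images.
- dropbox: Drop box with a level white in-feed shelf, fixed to the bench, placed anew each time. Origin: at bench height, below the middle of the flap; x axis level, pointing through the opening into the box; y left, z up. Shelf top 115 mm up, spanning x -200 to +30, y -165 to +165 mm. Two upright guide plates 35 mm high funnel from y +-115 mm at x -47 to y +-79 mm at x -2 mm.
- mouth (a point): Point on the shelf's top at the middle of the opening, below the shut flap (115 mm above the drop box's origin, same axes). Opening 150 mm wide, 54 mm high; over it a header bar 12 mm thick (x -6 to +6 mm), its top and the clear roof behind it 66 mm above the shelf.
- brink (a point): Inner edge of the shelf, middle, at its top surface, 30 mm inside the flap (same axes). From here a slick chute drops at 40 degrees to a cork floor 15 mm above the bench (floor 150 to 270 mm beyond the flap): the case tips over this edge and slides down by itself once its centre is past it.
- flap (a joint): Steel flap hanging in the opening, hinged along the drop box's y axis 53 mm above the shelf; 144 mm wide, 52 mm from hinge to lower edge, 3 mm thick, 70 to 140 g. 0 = hanging shut; grows as its lower edge is pushed into the box (+x), to 1.45 rad; cannot open outwards. No spring: falls shut by its weight in about half a second.
- case_centre (a point): Centre of the necklace case: shut flat square box of dark wood, 95 x 95 x 30 mm high, 100 to 200 g, loose on the shelf before the flap (this point 15 mm above the shelf). x and y axes square to its sides, z up; at the start x points at the flap within 0.3 rad of the drop box's x axis, and it lies up to 30 mm off the middle line.
- spool: Bystander on the in-feed shelf at one side of the case: upright wire spool, 48 mm across, 40 mm high; origin at the centre of its underside.
- tin: Bystander on the in-feed shelf at the other side of the case: round metal tin with a lid, 48 mm across, 31 mm high; origin at the centre of its underside.
- jar: Bystander on the bench: glass jar, 60 mm across, 75 mm high; origin under its centre.
- pliers: Bystander on the bench: flat pliers, 150 mm long, 10 mm high; origin near the pivot.
- anvil: Bystander on the bench: steel bench block 70 x 70 x 22 mm; origin under its centre.
- mug: Bystander on the bench: white mug, 76 mm across, 90 mm high; origin under its centre.
- carton: Bystander on the bench: cardboard carton 110 x 80 x 55 mm; origin under its centre.
- bigspool: Bystander on the bench: large wire spool, 76 mm across, 65 mm high; origin under its centre.
Things that resemble listed ones, but are neither listed nor needed, are in the scene too. What is shaped like the part that bears case_centre but turquoise or yellow is not meant.

How it is judged:
On the way, in this order (a step that is already met when the one before it is completed fails the run):
1. the case, level with the shelf, holds the flap pushed open (value of joint flap above 0.35 rad and x of case_centre in the frame of dropbox between -0.05 and 0.05 m and z of case_centre in the frame of dropbox above 0.115 m), for 0.05 s.
2. the case lies inside the drop box and the flap has swung shut behind it (x of case_centre in the frame of dropbox between 0.085 and 0.27 m and y of case_centre in the frame of dropbox between -0.083 and 0.083 m and z of case_centre in the frame of dropbox below 0.095 m and value of joint flap below 0.08 rad), for 0.2 s.
At the end, for the whole second after the job is handed in: The case is at rest inside the drop box: its centre 85 to 270 mm beyond the flap, within 83 mm of the middle line and less than 95 mm above the bench; the flap hangs shut (under 0.08 rad); all bystanders within 20 mm of where they stood (all of step 2 and linear speed of case below 0.02 m/s and distance of each of spool, tin, jar, pliers, anvil, mug, carton, bigspool from where it was at the start of the episode below 0.02 m); the robot touches nothing.
It fails at once if the case was lifted (its centre rose more than 15 mm above its height on the shelf) (z of case_centre in the frame of dropbox above 0.145 m).
It fails at once if the case fell off the shelf in front of or beside the box (x of case_centre in the frame of dropbox below 0 m and z of case_centre in the frame of dropbox below 0.105 m).
It fails at once if a bystander was moved more than 20 mm (distance of any of spool, tin, jar, pliers, anvil, mug, carton, bigspool from where it was at the start of the episode above 0.02 m).
It also fails if it takes over 38 s, if anything falls off the work surface, if the arm or the gripper's body presses on something with over 40 N, if the wrist force passes 120 N, or if a joint passes its speed limit or range.

## Robot

A 6-joint arm with a two-finger parallel gripper is mounted at the origin on the work surface. World frame = base frame: x ahead of the robot, y to its left, z up, the work surface at z = 0. Lengths are in m, angles in rad, forces in N, time in s.
With the tool pointing down it reaches from about 0.35 to 0.975 m from the base axis. Payload 4.9 kg.
Tool frame: the origin (TCP) lies on the mounting face of the last link; the fingertips stand 173 mm ahead of it and the grasp point (between the pads) lies 155 mm ahead of it; x points along the fingers, z is the direction in which the jaws open and shut, and the axes are right-handed (so a half turn about x gives the same grasp; the last joint's range is limited). The gripper opens to 85 mm and grips with 20 to 120 N. Pads are 22 mm wide; open, the fingers measure 114 mm over their backs; the gripper's body (76 mm by 85 mm) begins 54 mm behind the grasp point. The pads swing forward as they close: fully open they stand 13 mm farther back than shut.
Start: joints at [1.187, 0.053, 1.613, -0, 1.476, -0.119], TCP at [0.164, 0.603, 0.405] pointing down, gripper open.
Joint ranges: [-3.01, 3.01], [-1.01, 2.22], [0.06, 2.58], [-1.02, 4.17], [0.09, 2.62], [-3.14, 3.14]. Speed limits (rad/s): [2.57, 2.57, 3.14, 3.14, 3.14, 3.14].

## Interface

Orientations are given as a rotation vector (axis times angle).
In Python, from station import get_obs, get_image, get_calibration, finish_job, look_for, masks_of, tip_of gives the robot as it stands.
- The arm moves only by the tool carry_out, never from a script. Its argument "increments" is a list of rows, each a list of 3 entries, a list of its own where there are three numbers: the turn, a rotation vector about the world's x, y, z in units of 0.1 rad (1.0 is 0.1 rad), then the shift along the world's x, y, z in units of 20 mm (1.0 is 20 mm), then the opening, from 0 (shut) to 1 (fully open). A call has 1 to 8 rows; each row shifts and turns the pose as measured when the row begins; what a row does not reach is not made up. A row lasts 1/10 s, in which the tool goes at most 50 mm and 8.59 degrees, less where a joint would pass 70% of its speed; a pose out of reach is approached as far as the arm can. A call with a number of a shift or a turn outside -1 to 1 is refused whole. A call with a gripper value outside its range is refused whole. The fingers move at their own pace and stop on an object; "squeeze" is the grip in N (left out, the last holds). Time passes only in rows, so rows that do not move let the fingers close. It gives the time, the measured TCP pose, the force and the opening at its end, in the units of the state.
- get_obs(): the state, without advancing time (a new reading comes with each control period).
- get_image(name): name is "scene" or "top" or "wrist"; returns (picture, depth): 384x512x3 uint8, blue, green, red; 384x512 float32, m along the optical axis (not along the pixel's ray), 0 where there is no reading.
- get_calibration(name): a dict with "fx", "fy", "cx", "cy" (pixels), "k1" (the pictures are not rectified: a ray, as slopes to the right and down, at radius r is drawn at 1 + k1 r^2 times it, then the intrinsics apply), "position" and "orientation" of the camera in the world. Camera axes: x right, y down, z forward; pixel columns grow to the right and rows downward; lengths in m; the calibration is good to about 2 mm. A picture is of the moment at which its call begins: read the wrist's pose just before it. get_calibration takes no time and is no camera call; for the wrist camera it gives the pose at the moment of the call.
- finish_job(): hands the job in, once; it reports no verdict.
Trained networks look in the newest picture that a camera, given by its name, has taken for a name from the list of things; names that differ only in an ending like _2 or _b are one class to them, and where a whole thing is asked for, a point or a joint stands for the part that bears it (a point fixed in the world has none). Each returns a list of dicts, best first, with "p" (0 to 1); they miss things now and then, are a little off and sometimes report something else, mostly with a low value. They report only what shows in the picture. A call takes as long as a camera call. They do not tell look-alikes from the thing itself.
- look_for(camera, query): "centre" ([column, row] in pixels, amid what is visible of it).
- masks_of(camera, query): "region" (384x512 bool, what is visible of it) and "centre" ([column, row] in pixels, amid what is visible of it).
- tip_of(camera, query): "centre" ([column, row] in pixels: a listed point, or the origin of a listed thing).
The state is a dict: "t": time; "q": joint angles; "dq": joint speeds; "effort": joint torques, N m; "tool_pos": TCP position; "tool_rot": TCP orientation; "contact_force": force on the tool from outside, world axes, zero at the start; "wrist_torque": the same for the moment, N m; "opening": finger opening in m.
Only numpy, scipy, OpenCV 4.12 (cv2) and the standard library are available. Lean on these libraries where they do the work, as an engineer would, in place of code of your own. Each camera call takes 0.05 s, during which the arm holds its last target.

## Working session

There is one attempt and no reset: what is moved stays moved. The work goes in short steps, Python scripts to look and compute and a tool call to move; the robot and the scene stay as the last step left them, time stands still between calls to the robot, and variables do not carry over. Pictures are saved under pics/ and viewed, and the job is handed in when it is done.

Besides the shell and the picture viewer there is one more tool, called after ">>>" by a JSON object that holds its "fn" and its "kwargs". carry_out: Moves the arm, as the interface text tells. Shifts and turns lie within -1 to 1; 1 stands for 20 mm of shift or 0.1 rad of turn. Its arguments: {"type":"object","properties":{"increments":{"type":"array","items":{"type":"array"}},"squeeze":{"type":"number"}},"required":["increments"]}

```bash
ls; mkdir -p pics
python3 - <<'E'
from station import *
import cv2
o=get_obs();print({k:o[k] for k in('t','tool_pos','tool_rot','opening','contact_force')})
for n in('scene','top'):
    im,d=get_image(n);cv2.imwrite(f'pics/{n}0.png',im);print(n,get_calibration(n))
    import numpy as np;np.save(f'pics/{n}0.npy',d)
    for q in ['case_centre','spool','tin']:
        print(q,[(r['p'],r['centre']) for r in look_for(n,q)][:4])
    for q in ['mouth','brink','case_centre','dropbox']:
        print('tip',q,[(r['p'],r['centre']) for r in tip_of(n,q)][:4])
E
```

```text
pics
{'t': 0.0, 'tool_pos': array([0.16346823, 0.60296498, 0.40347797]), 'tool_rot': array([-1.0131158 ,  1.32471449,  1.01133695]), 'opening': 0.08579092767897996, 'contact_force': array([-0.14514313, -0.19714509,  0.0676437 ])}
scene {'fx': 456.22169767250404, 'fy': 456.22169767250404, 'cx': 255.1390799459659, 'cy': 188.05648658713304, 'k1': -0.044297012282638056, 'position': array([1.40217606, 0.17491765, 1.08576543]), 'orientation': array([-1.62108992, -1.97927704,  0.7951854 ])}
case_centre [(0.8, [342.3, 193.9]), (0.75, [230.9, 165.5]), (0.61, [247.4, 207.4]), (0.58, [280.0, 186.1])]
spool []
tin [(0.57, [304.7, 219.2])]
tip mouth [(0.32, [136.6, 200.3])]
tip brink []
tip case_centre [(0.93, [280.8, 189.8]), (0.8, [231.9, 168.3]), (0.74, [249.6, 206.3]), (0.64, [341.4, 194.5])]
tip dropbox []
top {'fx': 459.4805672894418, 'fy': 459.4805672894418, 'cx': 252.6181840883402, 'cy': 185.6627425041047, 'k1': -0.1865687018023741, 'position': array([ 0.40280776, -0.01927648,  1.40837365]), 'orientation': array([-2.15544494,  2.16598974, -0.09852241])}
case_centre [(0.87, [180.4, 236.4]), (0.66, [300.1, 252.1]), (0.64, [240.4, 238.0])]
spool [(0.78, [303.2, 174.6]), (0.57, [121.8, 232.7])]
tin [(0.75, [204.9, 158.6])]
tip mouth [(0.67, [253.3, 130.4])]
tip brink [(0.89, [257.6, 121.2])]
tip case_centre [(0.94, [265.4, 167.7]), (0.89, [177.3, 236.9]), (0.72, [300.9, 255.8]), (0.65, [206.9, 162.1])]
tip dropbox [(0.94, [260.2, 136.1]), (0.27, [302.3, 174.4])]
```

View pics/scene0.png

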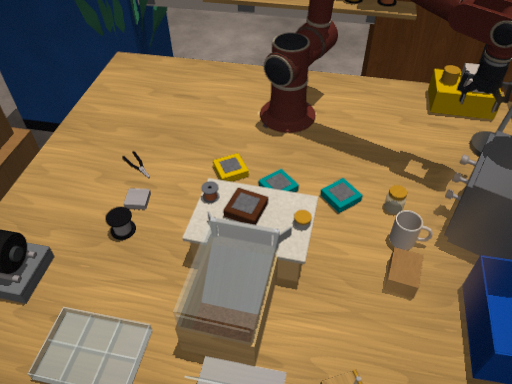

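View pics/top0.png

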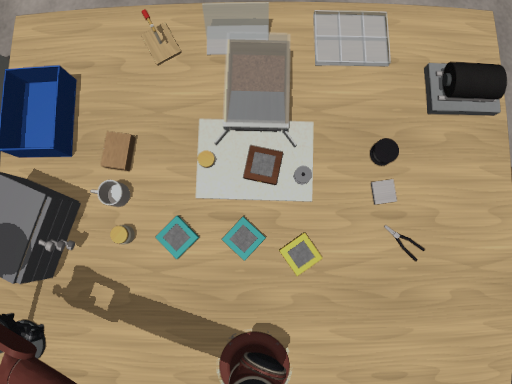

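```bash
cat > h.py <<'E'
import numpy as np,cv2
from scipy.spatial.transform import Rotation as R
from station import *
def cloud(cal,d):
    H,W=d.shape;u,v=np.meshgrid(np.arange(W),np.arange(H))
    s=rays(cal,np.stack([u,v],-1).reshape(-1,2))
    P=s*d.reshape(-1,1)
    return (R.from_rotvec(cal['orientation']).apply(P)+cal['position']).reshape(H,W,3)
def rays(cal,px):
    px=np.atleast_2d(np.array(px,float))
    xd=(px-[cal['cx'],cal['cy']])/[cal['fx'],cal['fy']]
    x=xd.copy()
    for _ in range(15): x=xd/(1+cal['k1']*(x**2).sum(1,keepdims=True))
    return np.c_[x,np.ones(len(x))]
def onplane(cal,px,z):
    w=R.from_rotvec(cal['orientation']).apply(rays(cal,px))
    p=cal['position'];return p+w*((z-p[2])/w[:,2:])
def proj(cal,P):
    c=R.from_rotvec(cal['orientation']).inv().apply(np.atleast_2d(P)-cal['position'])
    x=c[:,:2]/c[:,2:];x=x*(1+cal['k1']*(x**2).sum(1,keepdims=True))
    return x*[cal['fx'],cal['fy']]+[cal['cx'],cal['cy']]
E
python3 - <<'E'
from h import *
for n in('top','scene'):
    cal=get_calibration(n);d=np.load(f'pics/{n}0.npy');im=cv2.imread(f'pics/{n}0.png');C=cloud(cal,d)
    hsv=cv2.cvtColor(im,cv2.COLOR_BGR2HSV)
    m=(abs(C[...,2]-.115)<.008)&(d>0)
    cen=(255,160) if n=='top' else (250,210)
    mm=m.astype(np.uint8)
    k,l,st,ce=cv2.connectedComponentsWithStats(mm)
    i=1+np.argmax(st[1:,4]);P=C[l==i]
    print(n,st[i],'z',np.median(P[:,2]))
    r=cv2.minAreaRect((P[:,:2]*1000).astype(np.float32));print('shelf rect',r,cv2.boxPoints(r).round())
    cm=(abs(C[...,2]-.145)<.008)&(hsv[...,2]<140)&(d>0)
    k,l,st,ce=cv2.connectedComponentsWithStats(cm.astype(np.uint8))
    for j in range(1,k):
        if st[j,4]>60:
            Q=C[l==j];print(ce[j],st[j,4],Q.mean(0),cv2.minAreaRect((Q[:,:2]*1000).astype(np.float32)))
big=cv2.resize(cv2.imread('pics/top0.png')[90:230,170:340],None,fx=4.5,fy=4.2,interpolation=cv2.INTER_CUBIC);cv2.imwrite('pics/crop0.png',big)
E
```

```text
top [ 195  119  119   83 6700] z 0.11508657852275861
shelf rect ((615.635498046875, -6.8945465087890625), (332.20355224609375, 230.4398651123047), 87.87161254882812) [[ 494. -169.]
 [ 725. -177.]
 [ 737.  155.]
 [ 507.  163.]]
[473.17041801  88.19935691] 311 [ 0.82490568 -0.66163777  0.14555545] ((824.402587890625, -662.9297485351562), (190.95693969726562, 83.47772216796875), 63.11460876464844)
[262.54126846 164.12771503] 1151 [ 0.59627076 -0.02961287  0.14530653] ((596.8731079101562, -29.66144561767578), (94.83953094482422, 95.3720932006836), 77.72724914550781)
[ 55.88695652 219.48695652] 115 [0.44173406 0.56300231 0.14576269] ((441.2243347167969, 563.0308227539062), (21.932941436767578, 130.66641235351562), 76.18399810791016)
[ 39.39506173 264.44444444] 81 [0.31160847 0.61286786 0.1452266 ] ((314.79400634765625, 611.5946044921875), (7.7628912925720215, 106.24481201171875), 69.7393798828125)
scene [ 175  179  144  170 4551] z 0.11528857382910551
shelf rect ((739.2706298828125, -9.500518798828125), (331.418701171875, 482.7835998535156), 87.65984344482422) [[ 491. -165.]
 [ 974. -185.
[... 693 characters left out ...]
9375), 77.37690734863281)
[484.13076923 218.12307692] 260 [0.52730176 0.61055343 0.14497186] ((527.6500244140625, 609.7094116210938), (147.0288848876953, 14.507905006408691), 65.33177947998047)
[  9.33561644 246.13013699] 146 [ 0.85887158 -0.59444645  0.14475893] ((861.9385375976562, -594.8978881835938), (95.13146209716797, 12.027230262756348), 3.9569857120513916)
[488.55865922 273.45251397] 179 [0.70179166 0.60092658 0.14056028] ((715.2275390625, 594.2531127929688), (68.32463836669922, 176.7422332763672), 64.02106475830078)
[216.22553191 331.19148936] 235 [ 0.97602317 -0.01057073  0.14524682] ((975.8775024414062, -13.2120361328125), (174.27598571777344, 7.720889568328857), 89.9879379272461)
```

View pics/crop0.png

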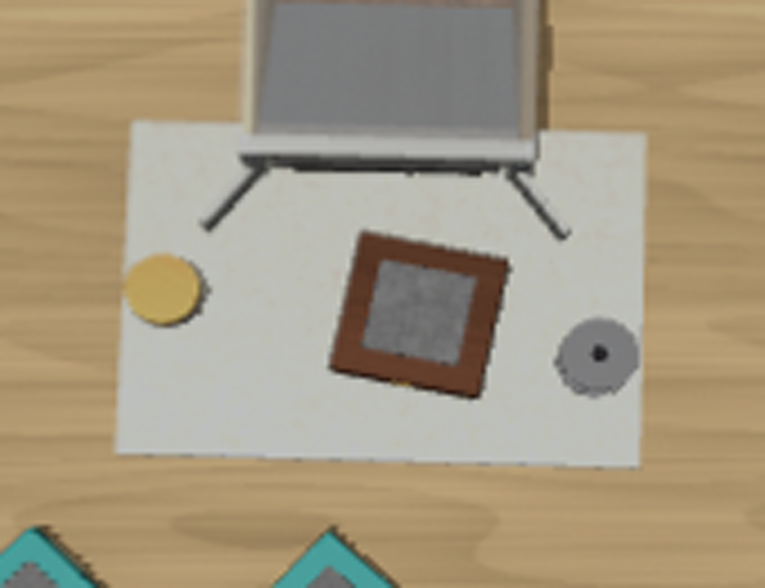

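```bash
cat >> h.py <<'E'
B=np.array([.6995,-.009]);YAW=-.037
def tobox(p):
    p=np.array(p)[...,:2]-B;c,s=np.cos(YAW),np.sin(YAW)
    return np.stack([p[...,0]*c+p[...,1]*s,-p[...,0]*s+p[...,1]*c],-1)
def toworld(p):
    c,s=np.cos(YAW),np.sin(YAW);return B+np.array([p[0]*c-p[1]*s,p[0]*s+p[1]*c])
E
python3 - <<'E'
from h import *
cal=get_calibration('top')
print('spool',tobox(onplane(cal,[303,174.8],.155)),'tin',tobox(onplane(cal,[206.3,158.8],.146)),'case',tobox([.597,-.028]))
# hinge check: header edges px in top crop
for q in [(224,125.5),(289,128)]: print(tobox(onplane(cal,q,.181)))
o=get_obs();print(R.from_rotvec(o['tool_rot']).as_matrix().round(3))
print('pre',toworld([-.185,-.03]))
E
```

```text
spool [[-0.1301025 -0.1366277]] tin [[-0.09225035  0.13286908]] case [-0.10172701 -0.02277863]
[[-0.00416974  0.08428466]]
[[-0.00586464 -0.09357266]]
[[ 0.    -0.965  0.262]
 [ 0.     0.262  0.965]
 [-1.    -0.     0.   ]]
pre [ 0.51351687 -0.03213603]
```

>>> {"fn": "carry_out", "kwargs": {"increments": [[[0,0,0.15],[0.5,-1,0],0.7],[[0,0,0.15],[0.5,-1,0],0.7],[[0,0,0.15],[0.5,-1,0],0.7],[[0,0,0.15],[0.5,-1,0],0.7],[[0,0,0.15],[0.5,-1,0],0.7],[[0,0,0.15],[0.5,-1,0],0.7],[[0,0,0.15],[0.5,-1,0],0.7],[[0,0,0.15],[0.5,-1,0],0.7]]}}

```text
t: 1.6
tool_pos: [0.2445, 0.439, 0.405]
tool_rot: [-1.108, 1.269, 1.109]
contact_force: [0.8, -0.5, 0.7]
opening: 0.06
```

>>> {"fn": "carry_out", "kwargs": {"increments": [[[0,0,0.15],[0.5,-1,0],0.7],[[0,0,0.15],[0.5,-1,0],0.7],[[0,0,0.15],[0.5,-1,0],0.7],[[0,0,0.15],[0.5,-1,0],0.7],[[0,0,0.15],[0.5,-1,0],0.7],[[0,0,0.15],[0.5,-1,0],0.7],[[0,0,0.15],[0.5,-1,0],0.7],[[0,0,0.15],[0.5,-1,0],0.7]]}}

```text
t: 2.4
tool_pos: [0.3264, 0.2719, 0.4063]
tool_rot: [-1.201, 1.208, 1.202]
contact_force: [0.5, -0.2, -0.0]
opening: 0.0597
```

>>> {"fn": "carry_out", "kwargs": {"increments": [[[0,0,0.15],[0.5,-1,0],0.7],[[0,0,0.15],[0.5,-1,0],0.7],[[0,0,0.15],[0.5,-1,0],0.7],[[0,0,0.15],[0.5,-1,0],0.7],[[0,0,0.15],[0.5,-1,0],0.7],[[0,0,0.15],[0.5,-1,0],0.7],[[0,0,0.15],[0.5,-1,0],0.7],[[0,0,0.15],[0.5,-1,0],0.7]]}}

```text
t: 3.2
tool_pos: [0.4082, 0.1046, 0.4082]
tool_rot: [-1.294, 1.141, 1.291]
contact_force: [0.5, -0.1, 0.5]
opening: 0.0597
```

>>> {"fn": "carry_out", "kwargs": {"increments": [[[0,0,0],[0.6,-0.85,-0.15],0.7],[[0,0,0],[0.6,-0.85,-0.15],0.7],[[0,0,0],[0.6,-0.85,-0.15],0.7],[[0,0,0],[0.6,-0.85,-0.15],0.7],[[0,0,0],[0.6,-0.85,-0.15],0.7],[[0,0,0],[0.6,-0.85,-0.15],0.7],[[0,0,0],[0.6,-0.85,-0.15],0.7],[[0,0,0],[0.4,-0.6,-0.15],0.7]]}}

```text
t: 4.0
tool_pos: [0.5033, -0.0336, 0.3855]
tool_rot: [-1.296, 1.139, 1.284]
contact_force: [0.5, -0.2, -0.6]
opening: 0.0596
```

Run:
```python
from h import *
for n in('scene','wrist'):
    im,d=get_image(n);cv2.imwrite(f'pics/{n}1.png',im);np.save(f'pics/{n}1.npy',d)
cal=get_calibration('wrist');print(cal)
o=get_obs();print(o['t'],o['tool_pos'],R.from_rotvec(o['tool_rot']).as_matrix().round(3),tobox(o['tool_pos']))
```

```text
{'fx': 275.44900984275256, 'fy': 275.44900984275256, 'cx': 260.164062284356, 'cy': 193.06503211412073, 'k1': -0.06569577621420271, 'position': array([ 0.43178117, -0.04192392,  0.35366912]), 'orientation': array([1.94774509, 2.18137838, 0.33684638])}
4.1 [ 0.50324374 -0.03367871  0.3849981 ] [[ 0.013 -0.994 -0.113]
 [ 0.006 -0.113  0.994]
 [-1.    -0.013  0.005]] [-0.19520904 -0.03192164]
```

View pics/scene1.png

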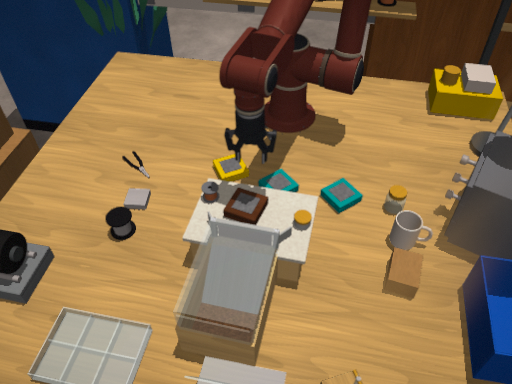

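View pics/wrist1.png

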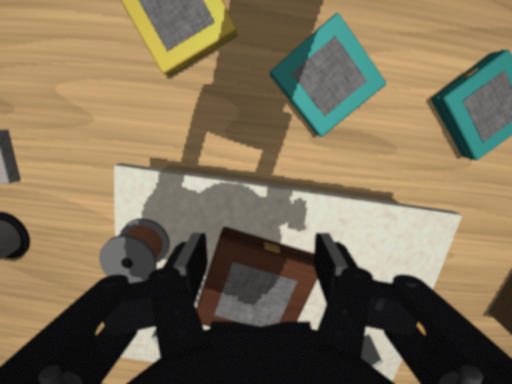

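Run:
```python
from h import *
o=get_obs();cal=get_calibration('wrist');d=np.load('pics/wrist1.npy');C=cloud(cal,d)
T=R.from_rotvec(o['tool_rot']);L=T.inv().apply((C-o['tool_pos']).reshape(-1,3)).reshape(C.shape)
m=(d>0)&(d<.2)&(L[...,0]>.13)&(abs(L[...,2])<.08)
for s in(-1,1):
    k=m&(s*L[...,2]>0);Q=L[k];print(s,len(Q),Q.min(0),Q.max(0),np.percentile(Q,[2,98],axis=0))
im=cv2.imread('pics/wrist1.png')
# case + shelf in wrist
m=(abs(C[...,2]-.145)<.005)&(d>0)&(np.arange(384)[:,None]<325);k,l,st,ce=cv2.connectedComponentsWithStats(m.astype(np.uint8))
for j in range(1,k):
    if st[j,4]>300: Q=C[l==j];r=cv2.minAreaRect((Q[:,:2]*1000).astype(np.float32));print(ce[j],st[j,4],r,tobox(np.array(r[0])/1000))
for px in [(115,165),(461,214)]:
    p=onplane(cal,px,.115)[0];print('shelf front corner',p,tobox(p))
```

```text
-1 1552 [ 0.13004236 -0.01195556 -0.04403366] [ 0.16905854  0.01182236 -0.02946519] [[ 0.13028446 -0.01006986 -0.04302361]
 [ 0.165603    0.01125405 -0.02992948]]
1 1596 [ 0.13000873 -0.01171511  0.02907247] [0.16822963 0.01155675 0.04354841] [[ 0.13029597 -0.01006526  0.02925198]
 [ 0.16539801  0.01130226  0.04258614]]
[253.85841853 285.48013459] 7727 ((594.3464965820312, -27.79718780517578), (94.6219253540039, 93.81771850585938), 77.54168701171875) [-0.1043862  -0.02267411]
shelf front corner [ 0.49411884 -0.16450931  0.115     ] [-0.19948806 -0.16300024]
shelf front corner [0.5049849  0.16374434 0.115     ] [-0.20077206  0.16543069]
```

>>> {"fn": "carry_out", "kwargs": {"increments": [[[0,0,0],[0,0,-1],0.7],[[0,0,0],[0,0,-1],0.7],[[0,0,0],[0,0,-1],0.7],[[0,0,0],[0,0,-0.8],0.7],[[0,0,0],[0,0,-0.2],0.7],[[0,0,0],[0,0,0],0.7]]}}

```text
t: 4.7
tool_pos: [0.502, -0.0308, 0.3048]
tool_rot: [-1.295, 1.136, 1.285]
contact_force: [0.2, 0.3, 0.7]
opening: 0.0598
```

>>> {"fn": "carry_out", "kwargs": {"increments": [[[0,0,0],[0,-0.15,-0.4],0.7],[[0,0,0],[0.3,0,-0.2],0.7],[[0,0,0],[0.4,0,0],0.7],[[0,0,0],[0.4,0,0],0.7],[[0,0,0],[0.4,0.05,0],0.7]]}}

```text
t: 5.2
tool_pos: [0.5346, -0.0328, 0.2951]
tool_rot: [-1.299, 1.133, 1.281]
contact_force: [-0.7, -1.6, -0.1]
opening: 0.0596
```

```bash
cat > look.py <<'E'
from h import *
import sys
tag=sys.argv[1]
o=get_obs()
for n in('wrist','top'):
    im,d=get_image(n);cal=get_calibration(n);cv2.imwrite(f'pics/{n}{tag}.png',im);C=cloud(cal,d)
    m=(abs(C[...,2]-.145)<.006)&(d>0)&(abs(tobox(C)[...,0]+.04)<.13)&(abs(tobox(C)[...,1])<.1)
    m=cv2.morphologyEx(m.astype(np.uint8),cv2.MORPH_OPEN,np.ones((5,5)))
    k,l,st,ce=cv2.connectedComponentsWithStats(m)
    for j in range(1,k):
        if st[j,4]>200: Q=C[l==j];r=cv2.minAreaRect((Q[:,:2]*1000).astype(np.float32));print(n,ce[j].round(),st[j,4],r,'box',tobox(np.array(r[0])/1000))
print(o['t'],o['tool_pos'],o['contact_force'],'tcp box',tobox(o['tool_pos']));Rm=R.from_rotvec(o['tool_rot']).as_matrix();print(Rm.round(3).tolist(),'heading rel box',np.arctan2(-Rm[0,2],Rm[1,2])-YAW)
E
python3 look.py 2
```

```text
wrist [248. 302.] 4238 ((565.2052612304688, -38.443477630615234), (84.5719985961914, 40.877349853515625), 64.16050720214844) box [-0.13311366 -0.0343911 ]
top [262. 149.] 353 ((637.1111450195312, -28.712509155273438), (93.7858657836914, 36.20371627807617), 81.8701400756836) box [-0.06161696 -0.02200688]
5.2 [ 0.5346022  -0.03280043  0.29508692] [-0.6921103  -1.62199682 -0.10451216] tcp box [-0.16390453 -0.02988396]
[[0.02, -0.993, -0.115], [0.007, -0.115, 0.993], [-1.0, -0.021, 0.004]] heading rel box 0.152285325486601
```

View pics/wrist2.png

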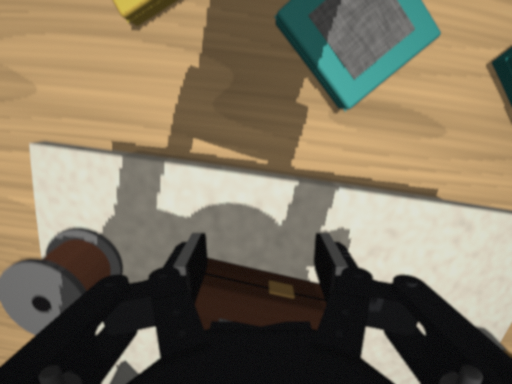

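>>> {"fn": "carry_out", "kwargs": {"increments": [[[0,0,0],[0.4,0.05,0],0.7],[[0,0,0],[0.4,0.1,0],0.7],[[0,0,0],[0.4,0.1,0],0.7],[[0,0,0],[0.4,0.12,0],0.7]]}}

```text
t: 5.7
tool_pos: [0.5691, -0.025, 0.2953]
tool_rot: [-1.299, 1.133, 1.281]
contact_force: [-0.2, -1.1, 0.2]
opening: 0.0595
```

```bash
python3 look.py 3; python3 -c "
import cv2;i=cv2.imread('pics/top3.png')[90:230,170:340];cv2.imwrite('pics/c3.png',cv2.resize(i,None,fx=4,fy=4,interpolation=2))"
```

```text
wrist [255. 299.] 5553 ((585.807373046875, -23.315414428710938), (52.631805419921875, 68.381103515625), 10.490238189697266) box [-0.11308526 -0.01851128]
5.7 [ 0.56907761 -0.02498838  0.29529669] [-0.17781127 -1.06358445  0.24563189] tcp box [-0.1297417  -0.02080197]
[[0.02, -0.993, -0.115], [0.007, -0.115, 0.993], [-1.0, -0.021, 0.004]] heading rel box 0.15225872477365787
```

View pics/c3.png

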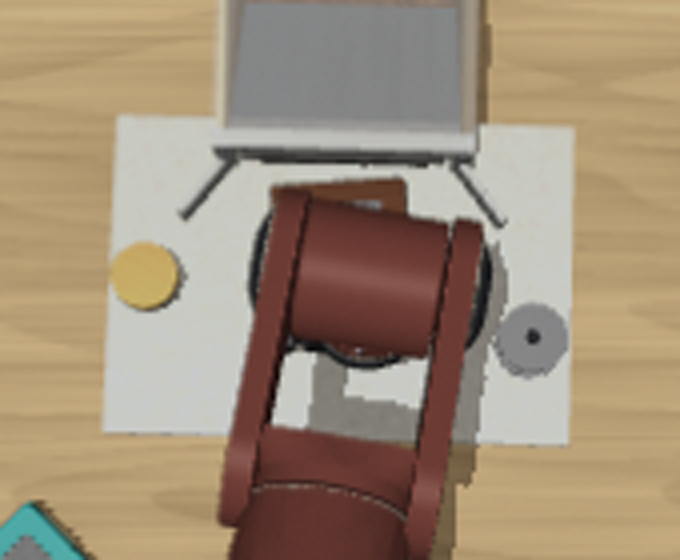

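View pics/wrist3.png

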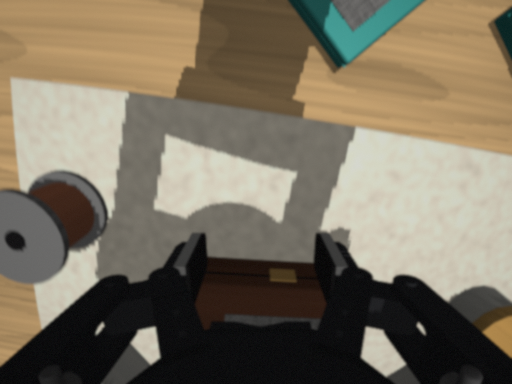

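Run:
```python
from h import *
c=get_calibration('top')
f=tobox(onplane(c,[(238.2,137),(271.3,135)],.145));print(f, f.mean(0), np.hypot(*(f[0]-f[1])))
f=tobox(onplane(c,[(170+180/4,90+218/4),(170+240/4,90+158/4),(170+455/4,90+165/4),(170+502/4,90+226/4)],.150));print('guides',f)
c=get_calibration('wrist');print(tobox(onplane(c,[(270,275),(296,277)],.135)))
```

```text
[[-0.02757587  0.04609564]
 [-0.0190684  -0.04648651]] [-0.02332213 -0.00019544] 0.09297220743319067
guides [[-0.0517828   0.10985256]
 [-0.00783674  0.06962059]
 [-0.00833348 -0.08090538]
 [-0.05066083 -0.11464359]]
[[-0.11386932 -0.012388  ]
 [-0.11468445  0.0019354 ]]
```

>>> {"fn": "carry_out", "kwargs": {"increments": [[[0,0,-0.5],[0.2,0.2,0],0.7],[[0,0,-0.5],[0.3,0.2,0],0.7],[[0,0,-0.5],[0.3,0.15,0],0.7],[[0,0,0],[0.15,0,0],0.7]]}}

```text
t: 6.2
tool_pos: [0.5887, -0.013, 0.2953]
tool_rot: [-1.186, 1.21, 1.169]
contact_force: [-0.9, -0.1, 2.0]
opening: 0.0603
```

```bash
python3 look.py 4; python3 -c "
import cv2;i=cv2.imread('pics/top4.png')[90:230,170:340];cv2.imwrite('pics/c4.png',cv2.resize(i,None,fx=4,fy=4,interpolation=2))"
```

```text
wrist [260. 295.] 6337 ((606.292724609375, -14.707416534423828), (75.70598602294922, 52.01338577270508), 87.83287048339844) box [-0.09293236 -0.00915139]
wrist [117. 377.] 292 ((671.3792114257812, -103.51339721679688), (15.194730758666992, 3.8798956871032715), 34.175777435302734) box [-0.02460534 -0.09548894]
6.2 [ 0.58874241 -0.01300859  0.2952807 ] [-0.94421309 -0.12789792  1.97203175] tcp box [-0.11053351 -0.00810295]
[[0.019, -0.999, 0.039], [0.004, 0.039, 0.999], [-1.0, -0.019, 0.005]] heading rel box -0.0017992169643483505
```

View pics/c4.png

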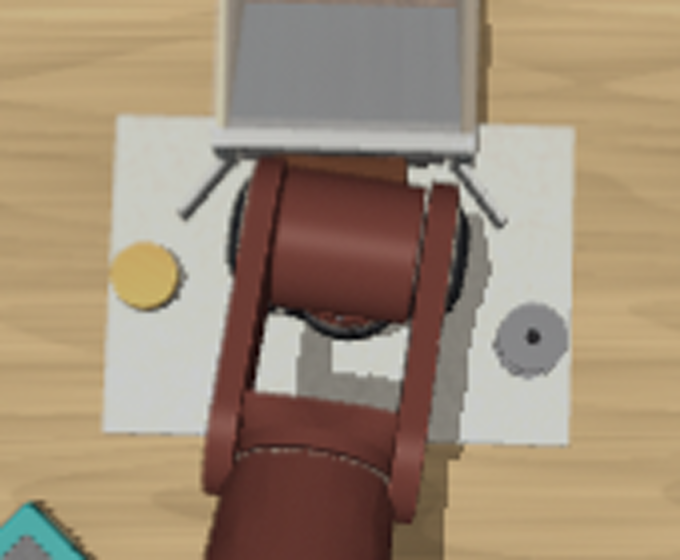

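View pics/wrist4.png

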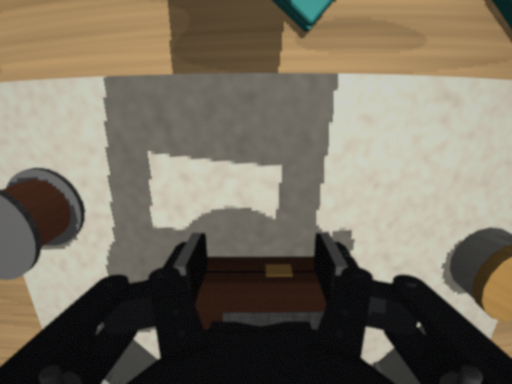

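>>> {"fn": "carry_out", "kwargs": {"increments": [[[0,0,0],[0.4,-0.015,0],0.7],[[0,0,0],[0.4,-0.015,0],0.7],[[0,0,0],[0.4,-0.015,0],0.7],[[0,0,0],[0.4,-0.015,0],0.7],[[0,0,0],[0.4,-0.015,0],0.7]]}}

```text
t: 6.8
tool_pos: [0.6306, -0.0153, 0.2951]
tool_rot: [-1.187, 1.211, 1.172]
contact_force: [-2.6, -0.0, 1.3]
opening: 0.06
```

```bash
python3 look.py 5; python3 -c "
from h import *
im,d=get_image('scene');cv2.imwrite('pics/s5.png',cv2.resize(im[130:370,160:340],None,fx=3,fy=2.5))"
```

```text
wrist [261. 295.] 6357 ((648.685791015625, -14.34444808959961), (75.64275360107422, 51.93622589111328), 88.1473617553711) box [-0.05058173 -0.00722049]
wrist [137. 355.] 448 ((694.6871337890625, -87.02701568603516), (21.100595474243164, 6.587337493896484), 21.551753997802734) box [-0.00192323 -0.07815165]
6.8 [ 0.63057196 -0.01525813  0.29507029] [-2.6403125  -0.04321465  1.32029924] tcp box [-0.06864937 -0.0088036 ]
[[0.016, -0.999, 0.037], [0.004, 0.037, 0.999], [-1.0, -0.016, 0.005]] heading rel box 0.0004332651644519403
```

View pics/s5.png

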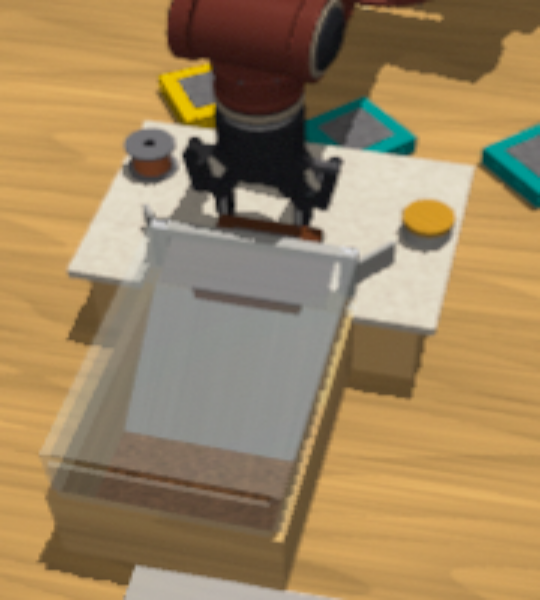

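View pics/wrist5.png

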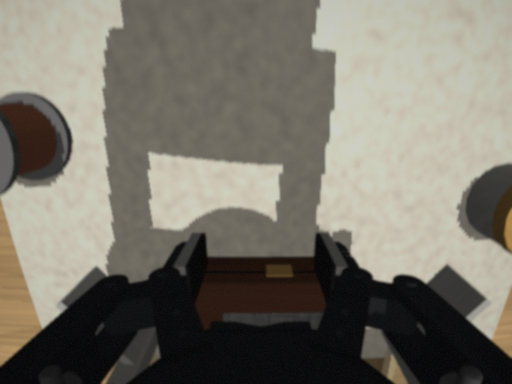

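>>> {"fn": "carry_out", "kwargs": {"increments": [[[0,0,0],[0.4,-0.015,0],0.7],[[0,0,0],[0.4,-0.015,0],0.7],[[0,0,0],[0.4,-0.015,0],0.7],[[0,0,0],[0.4,-0.015,0],0.7],[[0,0,0],[0.4,-0.015,0],0.7]]}}

```text
t: 7.45
tool_pos: [0.6727, -0.0167, 0.2947]
tool_rot: [-1.186, 1.211, 1.173]
contact_force: [-1.3, -0.9, 1.6]
opening: 0.0595
```

```bash
python3 look.py 6; python3 -c "
from h import *
im,d=get_image('scene');cv2.imwrite('pics/s6.png',cv2.resize(im[130:370,160:340],None,fx=3,fy=2.5))"
```

```text
wrist [194. 247.] 214 ((667.4615478515625, -47.040130615234375), (11.74578857421875, 6.1285529136657715), 31.576597213745117) box [-0.03060936 -0.03919925]
wrist [263. 297.] 6114 ((690.740234375, -15.436103820800781), (70.47444152832031, 51.0189094543457), 88.58148956298828) box [-0.00851569 -0.00675574]
wrist [452. 268.] 1043 ((683.6145629882812, 82.46109008789062), (3.493256092071533, 29.757326126098633), 49.89194107055664) box [-0.01925785  0.09081087]
wrist [ 91. 264.] 638 ((673.6403198242188, -101.39927673339844), (20.675079345703125, 3.9123666286468506), 34.27869415283203) box [-0.02242399 -0.09329263]
7.45 [ 0.67271144 -0.01671329  0.29474337] [-1.32210012 -0.88688056  1.57964939] tcp box [-0.0264849  -0.00869896]
[[0.016, -0.999, 0.036], [0.004, 0.037, 0.999], [-1.0, -0.016, 0.005]] heading rel box 0.0005002116060575032
```

View pics/s6.png

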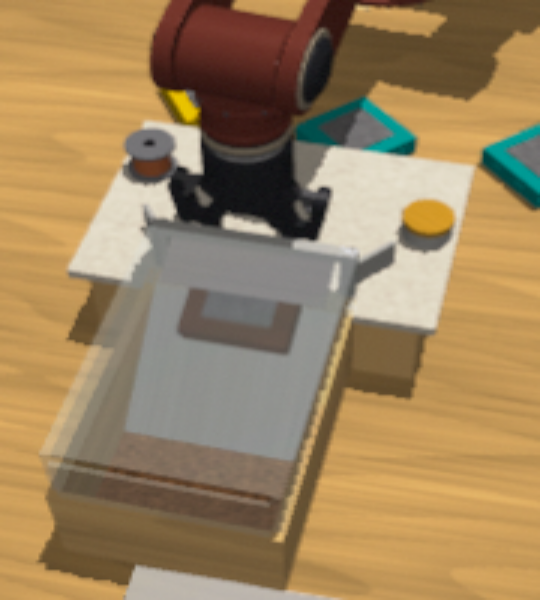

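View pics/wrist6.png

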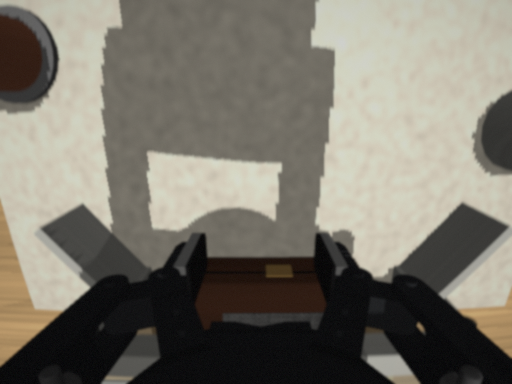

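>>> {"fn": "carry_out", "kwargs": {"increments": [[[0,0,0],[0.1,0,0],0.7],[[0,0,0],[0.1,0,0],0.7],[[0,0,0],[0,0,0],0.7],[[0,0,0],[0,0,0],0.7]]}}

```text
t: 8.0
tool_pos: [0.6768, -0.0167, 0.2947]
tool_rot: [-1.187, 1.21, 1.172]
contact_force: [1.1, 0.1, -1.2]
opening: 0.0598
```

```bash
python3 look.py 7|tail -2; python3 -c "
from h import *
im,d=get_image('scene');cv2.imwrite('pics/s7.png',cv2.resize(im[130:370,160:340],None,fx=3,fy=2.5))"
```

```text
8.0 [ 0.67682591 -0.01671582  0.2946871 ] [ 1.07753257  0.07234462 -1.17008615] tcp box [-0.02237315 -0.00854929]
[[0.018, -0.999, 0.037], [0.004, 0.037, 0.999], [-1.0, -0.017, 0.005]] heading rel box 0.00039181864017710094
```

View pics/s7.png

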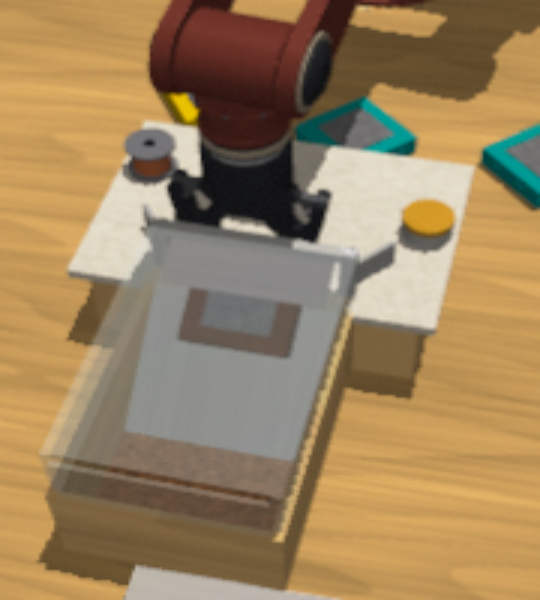

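View pics/wrist7.png

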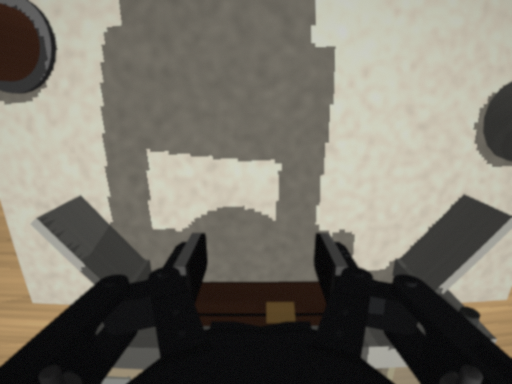

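>>> {"fn": "carry_out", "kwargs": {"increments": [[[0,0,0],[0,0,0],0.7],[[0,0,0],[0,0,0],0.7],[[0,0,0],[0,0,0],0.7]]}}

```text
t: 8.45
tool_pos: [0.6766, -0.0167, 0.2948]
tool_rot: [-1.187, 1.21, 1.171]
contact_force: [-0.3, 0.2, 0.7]
opening: 0.0598
```

```bash
python3 look.py 8|tail -2; python3 -c "
from h import *
im,d=get_image('scene');cv2.imwrite('pics/s8.png',cv2.resize(im[130:370,160:340],None,fx=3,fy=2.5))"
```

```text
8.45 [ 0.67663385 -0.01671025  0.29477861] [-0.30859447  0.23254245  0.74841483] tcp box [-0.02256528 -0.00855083]
[[0.018, -0.999, 0.037], [0.004, 0.037, 0.999], [-1.0, -0.017, 0.005]] heading rel box 0.0003934448170657065
```

View pics/s8.png

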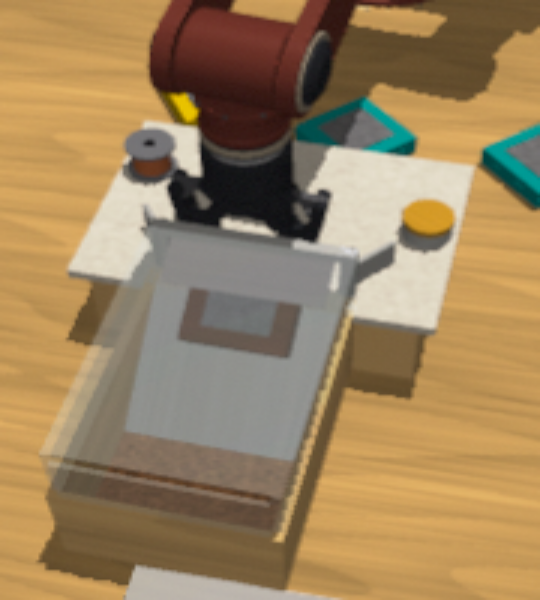

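View pics/wrist8.png

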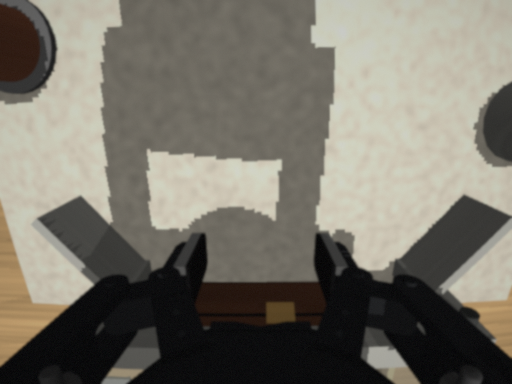

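Run:
```python
from h import *
im,d=get_image('wrist');C=cloud(get_calibration('wrist'),d)
for r in range(270,326,4):
    p=C[r,[230,262,300]];print(r,im[r,262],[(tobox(q).round(4).tolist(),q[2].round(4)) for q in p])
im,d=get_image('scene');C=cloud(get_calibration('scene'),d)
for r in range(210,285,4):
    q=C[r,240];print(r,im[r,240],tobox(q).round(3),q[2].round(3))
```

```text
270 [101 111 115] [([0.0025, -0.0266], np.float64(0.1154)), ([0.0024, -0.0068], np.float64(0.1156)), ([0.0023, 0.0168], np.float64(0.1159))]
274 [ 99 108 112] [([0.005, -0.0267], np.float64(0.1161)), ([0.0057, -0.0068], np.float64(0.1151)), ([0.0062, 0.0172], np.float64(0.1146))]
278 [ 98 108 111] [([0.0089, -0.0269], np.float64(0.1148)), ([0.0088, -0.0068], np.float64(0.1148)), ([0.0078, 0.017], np.float64(0.1164))]
282 [44 50 57] [([-0.0033, -0.0244], np.float64(0.1359)), ([-0.0035, -0.007], np.float64(0.1362)), ([-0.004, 0.0135], np.float64(0.137))]
286 [16 24 38] [([-0.003, -0.0241], np.float64(0.1391)), ([-0.0033, -0.0071], np.float64(0.1395)), ([-0.0031, 0.0132], np.float64(0.1394))]
290 [15 21 36] [([-0.0015, -0.024], np.float64(0.1405)), ([-0.0022, -0.0071], np.float64(0.1414)), ([-0.0018, 0.013], np.float64(0.1411))]
294 [16 21 36] [([-0.0009, -0.0238], np.float64(0.1429)), ([-0.0009, -0.0071], np.float64(0.143)), ([-0.0009, 0.0128], np.float64(0.1432))]
298 [14 21 36] [([0.0001, -0.0237], np.float64(0.1449)), ([-0.0001, -0.0071], np.float64(0.1452)), ([0.0002, 0.0126], np.f
[... 863 characters left out ...]
.21 ] 1.086
214 [23 19 19] [-0.008 -0.011] 0.21
218 [138 152 160] [-0.07  -0.031] 0.115
222 [147 161 168] [-0.056 -0.027] 0.116
226 [114 117 116] [ 0.006 -0.008] 0.18
230 [134 138 139] [ 0.018 -0.005] 0.179
234 [136 138 140] [ 0.031 -0.001] 0.181
238 [136 136 138] [0.044 0.002] 0.182
242 [136 137 138] [0.054 0.005] 0.18
246 [137 136 140] [0.065 0.008] 0.178
250 [116 115 112] [0.076 0.011] 0.178
254 [111 109 108] [0.089 0.014] 0.18
258 [117 118 115] [0.103 0.018] 0.184
262 [101 104 107] [0.113 0.021] 0.183
266 [ 79  89 102] [0.124 0.024] 0.183
270 [114 119 122] [0.134 0.026] 0.182
274 [142 147 144] [0.144 0.029] 0.181
278 [142 146 144] [0.157 0.033] 0.185
282 [141 146 144] [0.166 0.035] 0.183
```

>>> {"fn": "carry_out", "kwargs": {"increments": [[[0,0,0],[-0.5,0.02,0.1],0.7],[[0,-0.8,0],[-0.7,0.02,0],0.7],[[0,-0.8,0],[-0.7,0.02,0],0.7],[[0,-0.8,0],[-0.65,0.02,-0.1],0.7],[[0,-0.8,0],[-0.65,0.02,-0.15],0.7],[[0,-0.8,0],[-0.6,0.02,-0.2],0.7],[[0,-0.8,0],[-0.6,0.02,-0.2],0.7],[[0,0,0],[0,0,0],0.7]]}}

```text
t: 9.5
tool_pos: [0.5817, -0.0133, 0.2837]
tool_rot: [-1.376, 0.831, 0.806]
contact_force: [-0.9, 0.0, -0.3]
opening: 0.0598
```

```bash
cat > l2.py <<'E'
from h import *
import sys
t=sys.argv[1]
im,d=get_image('wrist');cv2.imwrite(f'pics/wrist{t}.png',im)
im,d=get_image('scene');cv2.imwrite(f'pics/s{t}.png',cv2.resize(im[130:370,160:340],None,fx=3,fy=2.5))
o=get_obs();Rm=R.from_rotvec(o['tool_rot']).as_matrix();T=o['tool_pos']+.168*Rm[:,0]
print(o['t'],o['tool_pos'],o['contact_force'],'dir',Rm[:,0].round(3),'z',Rm[:,2].round(3))
F=T-.0115*Rm[:,1];print('tip',tobox(T),T[2],'front corner',tobox(F),F[2])
E
python3 l2.py 9
```

```text
9.6 [ 0.58351461 -0.01359696  0.28533916] [-0.17490863  0.53942622  0.23079871] dir [ 0.494  0.003 -0.87 ] z [0.03  0.999 0.021]
tip [-0.03289836 -0.00528067] 0.1392263730993482 front corner [-0.02289388 -0.00532712] 0.14489719623400416
```

View pics/s9.png

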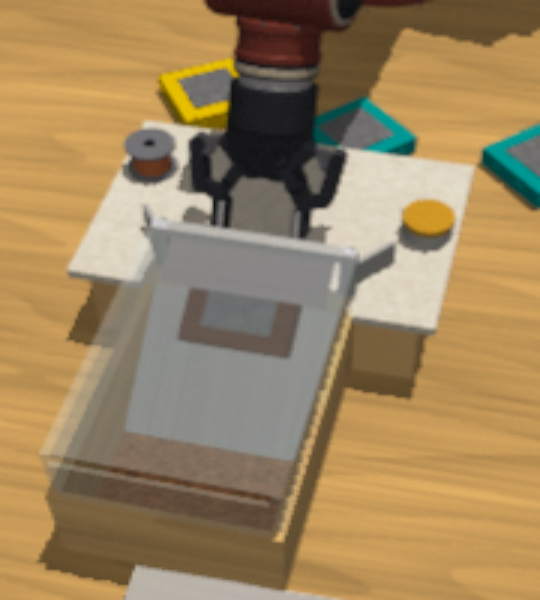

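View pics/wrist9.png

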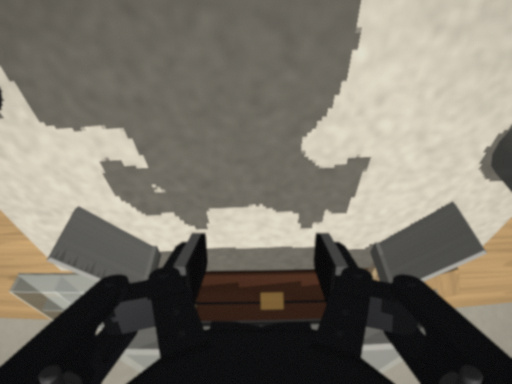

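>>> {"fn": "carry_out", "kwargs": {"increments": [[[0,0,0],[0.3,-0.01,0],0.7],[[0,0,0],[0.3,-0.01,0],0.7],[[0,0,0],[0.3,-0.01,0],0.7],[[0,0,0],[0.3,-0.01,0],0.7]]}}

```text
t: 10.0
tool_pos: [0.6115, -0.0148, 0.2875]
tool_rot: [-1.377, 0.83, 0.804]
contact_force: [-1.2, 0.3, 1.2]
opening: 0.0598
```

```bash
python3 l2.py 10
```

```text
10.1 [ 0.61156028 -0.01477577  0.28753518] [ 0.95300891 -0.12487913 -0.39044915] dir [ 0.495  0.003 -0.869] z [0.03  0.999 0.02 ]
tip [-0.00464216 -0.00550033] 0.1415261421599462 front corner [ 0.00535508 -0.00554292] 0.14720974906991427
```

View pics/s10.png

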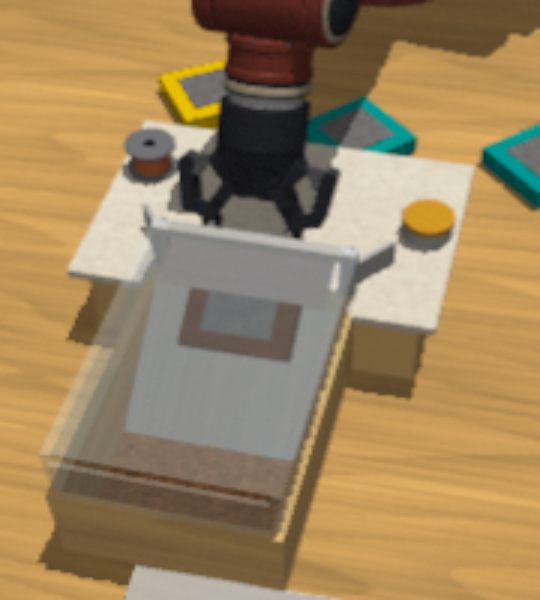

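View pics/wrist10.png

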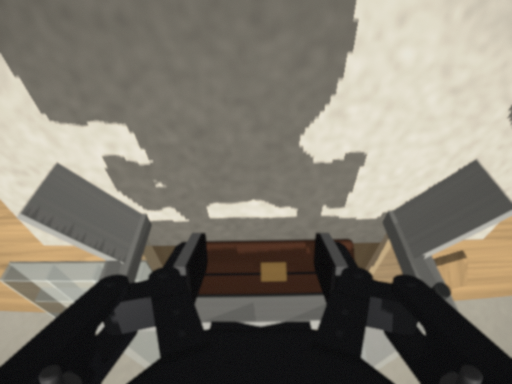

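```bash
cat > face.py <<'E'
from h import *
im,d=get_image('wrist');C=cloud(get_calibration('wrist'),d)
for r in range(230,300,5):
    q=C[r,[240,262,285]];print(r,im[r,245],tobox(q).mean(0).round(4),q[:,2].mean().round(4))
E
python3 face.py
```

```text
230 [109 119 123] [ 0.014  -0.0035] 0.1155
235 [106 116 119] [ 0.0202 -0.0034] 0.1151
240 [53 61 70] [-0.0014 -0.0042] 0.1339
245 [30 43 69] [ 0.0002 -0.0042] 0.1363
250 [23 32 53] [ 0.0006 -0.0043] 0.1394
255 [25 33 54] [ 0.0026 -0.0043] 0.1415
260 [25 35 56] [ 0.0038 -0.0044] 0.144
265 [23 34 56] [ 0.0043 -0.0045] 0.147
270 [23 33 52] [ 0.0059 -0.0045] 0.1493
275 [25 35 54] [ 0.0076 -0.0046] 0.1514
280 [27 36 58] [ 0.0096 -0.0045] 0.1535
285 [24 35 56] [ 0.01   -0.0046] 0.1563
290 [26 35 54] [ 0.0125 -0.0046] 0.1581
295 [61 63 63] [-0.0019 -0.005 ] 0.1673
```

>>> {"fn": "carry_out", "kwargs": {"increments": [[[0,-0.7,0],[-0.4,0.01,-0.47],0.7],[[0,-0.7,0],[-0.4,0.01,-0.47],0.7],[[0,-0.7,0],[-0.35,0.01,-0.45],0.7],[[0,-0.7,0],[-0.3,0.01,-0.45],0.7]]}}

```text
t: 10.55
tool_pos: [0.583, -0.0141, 0.252]
tool_rot: [-1.454, 0.601, 0.582]
contact_force: [-0.3, 0.8, -0.0]
opening: 0.0597
```

```bash
python3 l2.py 11; python3 face.py
```

```text
10.65 [ 0.58166467 -0.01381172  0.24966085] [-0.28929858 -0.59598137 -1.06888924] dir [ 0.72   0.003 -0.694] z [0.023 0.999 0.028]
tip [ 0.00320596 -0.00425388] 0.13299291039974154 front corner [ 0.01119765 -0.00437289] 0.14126144628596807
230 [106 116 120] [ 0.0243 -0.0024] 0.1173
235 [49 56 64] [ 0.0272 -0.0025] 0.1197
240 [16 25 39] [ 0.0134 -0.003 ] 0.1275
245 [22 32 50] [ 0.0071 -0.0032] 0.1325
250 [28 40 63] [ 0.0074 -0.0033] 0.1353
255 [29 41 63] [ 0.0095 -0.0033] 0.1376
260 [29 40 62] [ 0.0102 -0.0034] 0.1403
265 [28 39 63] [ 0.012  -0.0035] 0.1427
270 [29 42 66] [ 0.0129 -0.0035] 0.1453
275 [29 40 62] [ 0.0143 -0.0036] 0.1478
280 [25 34 58] [ 0.0158 -0.0036] 0.1504
285 [29 40 62] [ 0.0174 -0.0037] 0.1529
290 [28 39 62] [ 0.0195 -0.0037] 0.1553
295 [61 64 69] [ 0.0223 -0.0037] 0.1577
```

View pics/s11.png

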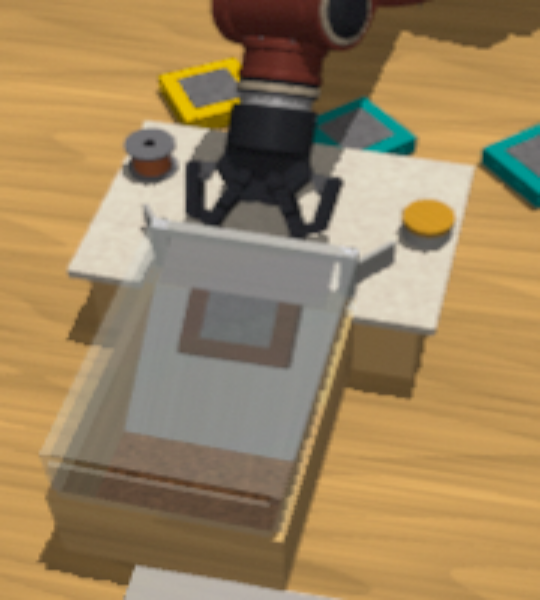

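View pics/wrist11.png

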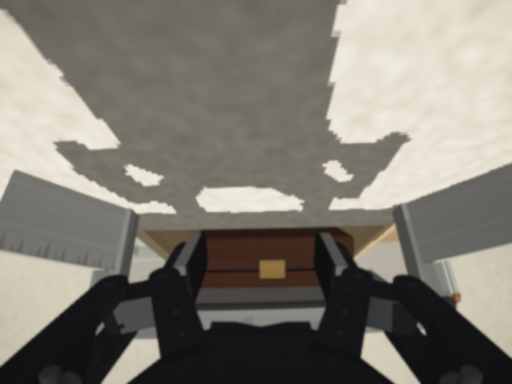

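>>> {"fn": "carry_out", "kwargs": {"increments": [[[0,0,0],[0.3,-0.01,-0.08],0.7],[[0,0,0],[0.25,-0.01,-0.08],0.7],[[0,0,0],[0,0,0],0.7]]}}

```text
t: 11.0
tool_pos: [0.595, -0.0143, 0.2484]
tool_rot: [-1.451, 0.608, 0.593]
contact_force: [-2.6, -0.0, -2.3]
opening: 0.06
```

```bash
python3 l2.py 12; python3 face.py
```

```text
11.1 [ 0.59473464 -0.01433031  0.2482453 ] [-1.73530027  0.49844243 -3.01904021] dir [ 0.717  0.004 -0.697] z [0.022 0.999 0.028]
tip [ 0.01591373 -0.00415529] 0.13119867235874966 front corner [ 0.02393143 -0.00426252] 0.13944215402512128
230 [ 97 119 134] [-0.0236 -0.0089] 0.1355
235 [ 96 131 155] [0.2717 0.0056] 0.0367
240 [ 92 124 148] [0.2705 0.0053] 0.0451
245 [ 89 121 144] [0.2703 0.005 ] 0.053
250 [41 54 65] [ 0.0302 -0.0027] 0.1289
255 [16 17 18] [ 0.027  -0.0029] 0.1328
260 [77 81 84] [ 0.0262 -0.003 ] 0.136
265 [84 87 90] [ 0.023  -0.0032] 0.1396
270 [84 88 91] [ 0.021  -0.0034] 0.1428
275 [83 86 90] [ 0.018  -0.0035] 0.1461
280 [86 88 91] [ 0.0159 -0.0036] 0.1491
285 [85 88 91] [ 0.0133 -0.0038] 0.1521
290 [86 89 92] [ 0.0105 -0.004 ] 0.155
295 [85 87 90] [ 0.0092 -0.0041] 0.1575
```

View pics/s12.png

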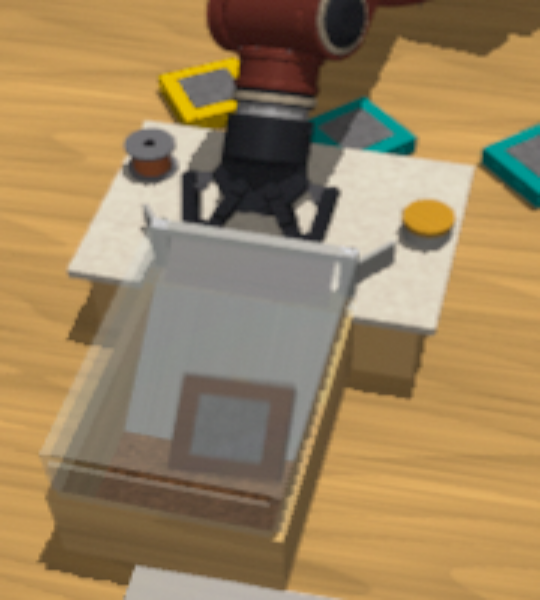

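View pics/wrist12.png

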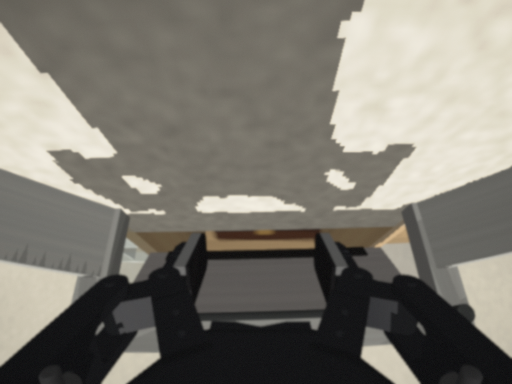

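>>> {"fn": "carry_out", "kwargs": {"increments": [[[0,0,0],[-0.5,0.02,0],0.7],[[0,0,0],[-0.5,0.02,0],0.7],[[0,0,0],[-0.5,0.02,0],0.7],[[0,0,0],[-0.5,0.02,0],0.7],[[0,0,0],[-0.5,0.02,0.2],0.7],[[0,0,0],[-0.5,0.02,0.3],0.7],[[0,0,0],[-0.4,0.02,0.6],0.7],[[0,0,0],[0,0,0.8],0.7]]}}

```text
t: 11.95
tool_pos: [0.5204, -0.0113, 0.2881]
tool_rot: [-1.453, 0.605, 0.588]
contact_force: [-0.1, -0.8, -0.0]
opening: 0.0601
```

>>> {"fn": "carry_out", "kwargs": {"increments": [[[0,0,0],[0,0,1],0.7],[[0,0,0],[0,0,1],0.7],[[0,0,0],[0,0,1],0.7],[[0,0,0],[0,0,1],0.7],[[0,0,0],[0,0,0],0.7],[[0,0,0],[0,0,0],0.7]]}}

```text
t: 12.55
tool_pos: [0.5157, -0.0109, 0.3747]
tool_rot: [-1.457, 0.599, 0.579]
contact_force: [-0.5, -0.0, -0.3]
opening: 0.0602
```

```bash
python3 l2.py 13
python3 - <<'E'
from h import *
for n in('top','scene'):
    im,d=get_image(n);cv2.imwrite(f'pics/{n}13.png',im)
    cal=get_calibration(n)
    for q in('case_centre','spool','tin'):
        print(n,q,[(r['p'],r['centre'],tobox(onplane(cal,r['centre'],.06 if q=='case_centre' else .15)[0]).round(3)) for r in tip_of(n,q)][:4])
E
```

```text
12.65 [ 0.51591025 -0.01095966  0.37427449] [-0.00934505  0.07406703 -1.02584895] dir [ 0.727 -0.    -0.687] z [0.023 0.999 0.024]
tip [-0.06141879 -0.00427341] 0.2588336211980876 front corner [-0.0535122  -0.00436869] 0.2671838839478358
top case_centre [(0.86, [243.8, 237.5], array([-0.308,  0.023])), (0.74, [298.9, 256.3], array([-0.357, -0.139])), (0.66, [178.8, 239.0], array([-0.319,  0.215]))]
top spool [(0.54, [300.6, 174.6], array([-0.129, -0.13 ]))]
top tin [(0.82, [206.4, 159.3], array([-0.094,  0.132])), (0.62, [255.5, 130.0], array([-0.007, -0.002])), (0.62, [300.9, 178.4], array([-0.14 , -0.131]))]
scene case_centre [(0.78, [231.4, 168.1], array([-0.309, -0.126])), (0.73, [342.9, 191.7], array([-0.287,  0.235])), (0.65, [279.6, 187.5], array([-0.26 ,  0.043])), (0.6, [233.8, 326.1], array([0.216, 0.028]))]
scene spool [(0.59, [211.7, 196.6], array([-0.099, -0.119]))]
scene tin [(0.74, [302.9, 225.1], array([-0.057,  0.144]))]
```

View pics/s13.png

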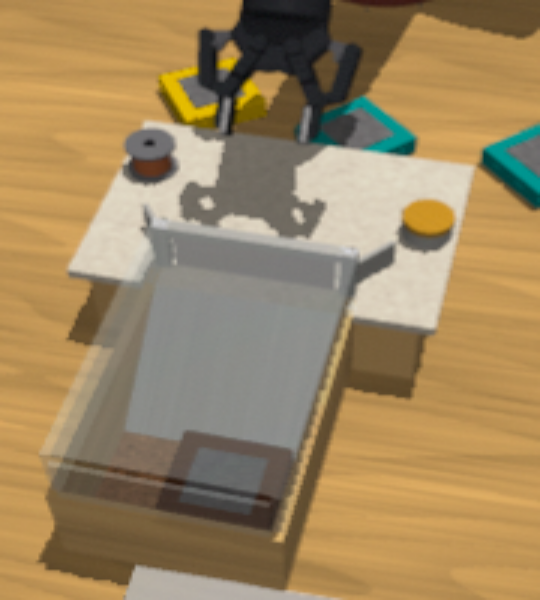

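View pics/wrist13.png

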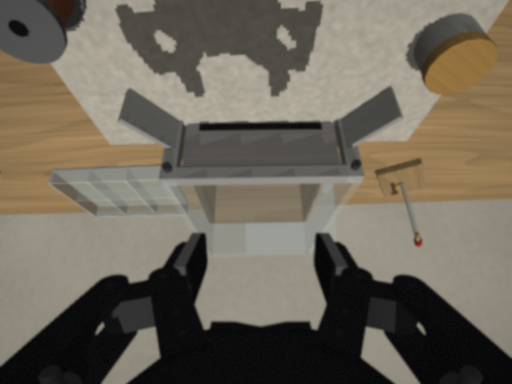

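View pics/top13.png

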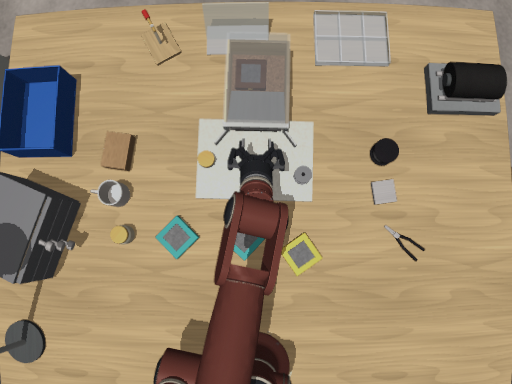

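>>> {"fn": "carry_out", "kwargs": {"increments": [[[0,0.5,0],[0,0,0.5],0.7],[[0,0.5,0],[0,0,0.5],0.7],[[0,0,0],[0,0,0],0.7],[[0,0,0],[0,0,0],0.7],[[0,0,0],[0,0,0],0.7]]}}

```text
t: 13.55
tool_pos: [0.5162, -0.011, 0.3929]
tool_rot: [-1.432, 0.682, 0.659]
contact_force: [0.2, 0.4, -0.7]
opening: 0.0599
```

```bash
python3 l2.py 14
python3 - <<'E'
from h import *
im,d=get_image('wrist');C=cloud(get_calibration('wrist'),d)
for r in range(110,180,3):
    q=C[r,[230,262,290]];print(r,im[r,262],tobox(q).round(3).tolist(),q[:,2].round(3))
c=get_calibration('top');print('case',tobox(onplane(c,[251,73.5],.045)))
for a,b in[((303,174.8),.155),((206.3,158.8),.146)]: print(tobox(onplane(c,a,b)))
E
```

```text
13.65 [ 0.51607201 -0.01094776  0.39253777] [-0.04205231 -0.57147946  0.3033997 ] dir [ 0.65  0.   -0.76] z [0.026 0.999 0.023]
tip [-0.07416867 -0.00463292] 0.2648164295274612 front corner [-0.06542228 -0.00470365] 0.27228273288086674
110 [155 169 175] [[-0.044, -0.03], [-0.043, 0.001], [-0.043, 0.027]] [0.116 0.115 0.115]
113 [154 169 176] [[-0.04, -0.03], [-0.04, 0.001], [-0.039, 0.028]] [0.115 0.116 0.115]
116 [158 173 180] [[-0.037, -0.03], [-0.036, 0.001], [-0.036, 0.028]] [0.116 0.116 0.116]
119 [153 169 175] [[-0.032, -0.031], [-0.033, 0.001], [-0.032, 0.028]] [0.115 0.116 0.116]
122 [155 170 176] [[-0.029, -0.031], [-0.028, 0.001], [-0.028, 0.029]] [0.116 0.115 0.116]
125 [155 170 176] [[-0.025, -0.031], [-0.024, 0.001], [-0.024, 0.029]] [0.115 0.116 0.115]
128 [159 175 181] [[-0.022, -0.031], [-0.02, 0.001], [-0.02, 0.03]] [0.117 0.115 0.116]
131 [155 170 176] [[-0.016, -0.032], [-0.016, 0.001], [-0.015, 0.03]] [0.115 0.116 0.115]
134 [154 169 175] [[-0.012, -0.032], [-0.012, 0.001], [-0.011, 0.03]] [0.115 0.116 0.115]
137 [155 170 176] [[-0.007, -0.032], [-0.007, 0.001], [
[... 571 characters left out ...]
32], [-0.001, 0.001], [0.0, 0.03]] [0.138 0.139 0.138]
161 [75 77 81] [[-0.0, -0.032], [-0.0, 0.001], [-0.001, 0.029]] [0.142 0.142 0.143]
164 [73 76 78] [[0.0, -0.032], [-0.0, 0.001], [0.001, 0.029]] [0.146 0.146 0.146]
167 [74 76 80] [[0.0, -0.032], [0.0, 0.0], [0.001, 0.029]] [0.149 0.15  0.15 ]
170 [74 77 80] [[-0.0, -0.032], [0.0, 0.0], [0.0, 0.028]] [0.154 0.154 0.154]
173 [75 78 82] [[0.0, -0.031], [-0.0, 0.0], [0.0, 0.028]] [0.157 0.158 0.158]
176 [73 76 79] [[0.0, -0.031], [0.0, 0.0], [0.0, 0.028]] [0.16  0.161 0.161]
179 [69 72 75] [[-0.001, -0.031], [-0.001, 0.0], [0.0, 0.027]] [0.165 0.166 0.165]
case [[0.1962548  0.01944677]]
[[-0.1301025 -0.1366277]]
[[-0.09225035  0.13286908]]
```

View pics/wrist14.png

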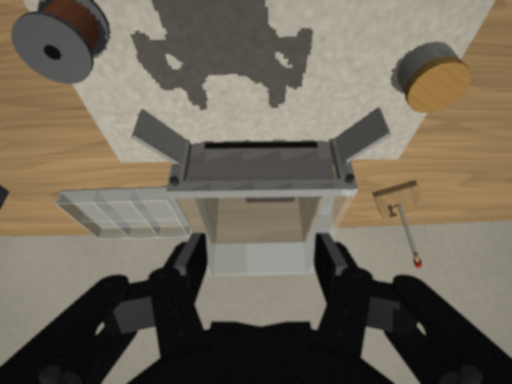

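The flap hangs plumb: its face stays at x ≈ 0 from 0.12 to 0.165 m height. The case lies at about x = 0.196, y = 0.019 in the box, and the bystanders have not moved. I'm handing in.

```bash
python3 -c "
from station import *
print(finish_job())"
```

```text
the job is handed in; nothing more can be done
None
```

The case is inside the drop box, the flap is shut behind it, and I handed the job in at about 13.7 s of the 38 s allowed. `finish_job` gave no verdict.

**What I did:** I pushed the case from behind with both fingertips. This turned it square to the box and brought it to the middle line, and it then went under the flap.

**What went wrong on the way:** With its centre just past the inner edge, the case stopped, tilted about 30° nose down and held under the flap. I tilted the tool about 0.8 rad so the fingertips reached under the header, and nudged its rear face until it slid down the chute. Then I drew the fingers back.

**Last checks:**

| Check | Result |
|---|---|
| Case position in the box | about x = 0.196 m, y = 0.019 m, lying on the cork floor (read by eye from the top view; height taken from the text) |
| Flap | hangs plumb: its face is at x ≈ 0 ± 1 mm over its whole height in the wrist depth image |
| Spool and tin | within a few mm of their starting places in the top view |
| Other bystanders | only compared by eye in the top view; they look unmoved |
| Robot | touching nothing; contact force under 1 N |

**Not confirmed:** The detector found the case inside the box only once, from the scene view, with p = 0.6 and rough agreement (x = 0.216 m, y = 0.028 m). In the top view it reported only the look-alikes. I saw the case holding the flap open while level (step 1) in the scene picture, but did not measure the flap angle.

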